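# Snap the retaining clip onto the label spindle

## Robot

A 6-joint arm with a two-finger parallel gripper is mounted at the origin on a cart in front of the work surface, level with it; the furniture and walls round the work are solid. World frame = base frame: x ahead of the robot, y to its left, z up, the work surface at z = 0. Lengths are in m, angles in rad, forces in N, time in s.
With the tool pointing down it reaches from about 0.225 to 0.725 m from the base axis. Payload 3.1 kg.
Tool frame: the origin (TCP) lies midway between the tips of the shut fingers; the grasp point (between the pads) lies 19 mm behind it; z points along the fingers, y is the line along which they close (so a half turn about z gives the same grasp; the last joint's range is limited). The gripper opens to 85 mm and grips with 20 to 120 N. Pads are 22 mm wide; open, the fingers measure 114 mm over their backs; the gripper's body (76 mm by 85 mm) begins 54 mm behind the grasp point. The pads swing forward as they close: fully open they stand 13 mm farther back than shut.
Start: joints at [-1.241, 0.048, 0.099, 1.622, 0, 1.443], TCP at [0.232, -0.471, 0.231] pointing down, gripper open.
Joint ranges: [-2.91, 2.91], [-0.99, 1.94], [-1.21, 1.42], [-2.12, 2.29], [-1.49, 1.47], [-3.14, 3.14]. Speed limits (rad/s): [2.79, 2.79, 3.14, 3.14, 3.14, 3.14].

## Interface

Orientations are given as a rotation vector (axis times angle).
In Python, from station import get_obs, read_camera, job_done gives the robot as it stands.
- The arm moves only by the tool jog_arm, never from a script. Its argument "commands" is text: rows parted by semicolons, each of 5 numbers parted by spaces: the shift along the tool's x, y, z in cm, then the turn about the tool's z in rad, then the gripper command: -1 is shut, 1 is fully open, values between are in proportion. In form: x y z roll claw; .... A call has 1 to 5 rows; each row is the pose to reach, as a shift and turn from the pose commanded when the call began, along the tool's axes at that moment; what a row does not reach only later rows make up. A row lasts 1/12 s, in which the tool goes at most 41.7 mm and 7.16 degrees, less where a joint would pass 70% of its speed; a pose out of reach is approached as far as the arm can. A call with a gripper value outside its range is refused whole. The fingers move at their own pace and stop on an object; "newtons" is the grip in N (left out, the last holds). Time passes only in rows, so rows that repeat a pose let the fingers close. It gives the time, the measured TCP pose, the force, the opening and the grip force at its end, in the units of the state.
- get_obs(): the state, without advancing time (a new reading comes with each control period).
- read_camera(name): name is "side" or "top" or "wrist"; returns a dict with "image" (420x560x3 uint8, red, green, blue), "intrinsics" (3x3 intrinsics, pixels), "dist_coeffs" ([k1, k2, p1, p2, k3] as OpenCV has them; the pictures are not rectified), "R" (3x3) and "t" (3): a world point X has camera coordinates R X + t. Camera axes: x right, y down, z forward; pixel columns grow to the right and rows downward; lengths in m; the calibration is good to about 2 mm. A picture is of the moment at which its call begins. There is no depth.
- job_done(): hands the job in; it is judged then, once.
The state is a dict: "time_s": time; "joint_positions": joint angles; "joint_velocities": joint speeds; "effort": joint torques, N m; "eef_pos": TCP position; "orientation": TCP orientation; "wrist_force": force on the tool from outside, world axes, zero at the start; "torque": the same for the moment, N m; "gripper_width": opening from 0.0 (shut) to 1.0 (fully open); "grip_force": force on a finger pad.
Only numpy, scipy, OpenCV 4.12 (cv2) and the standard library are available. Lean on these libraries where they do the work, as an engineer would, in place of code of your own. Each camera call takes 0.05 s, during which the arm holds its last target. There are 200 camera calls.

## Task

Pick up the orange retaining clip by its grip block and push it sideways, open mouth first, into the groove of the label-roll spindle until it snaps fully home round the neck. Feel for the groove and push gently - do not ram the clip against the spindle - then let go and leave the clip lying flat in the groove, with the tape roll, the timer and the white cap left where they stand.

Things in the scene. Friction and masses are not known exactly. Their poses are not given: they have to be found in the camera images.
- clip: Orange open retaining clip, loose, 54 x 34 mm, 60 to 105 g: a flat U, 5 mm thick, lying on the bench, with a grip block standing on its closed end. Origin: underside, at the centre of the round seat, the point that is on the spindle's axis when the clip is home (stop face at x = -8.3 mm). +x points out of the open mouth, z up along the block.
- clip_grip (a point): Centre of the clip's upright grip block, 22 mm above the clip's underside, at x = -32 mm of the clip. The block is 18 mm (along the clip's x) by 12 mm (y), from 5 to 38 mm above the underside; the plate below it is 22 mm wide and ends at x = -44 mm.
- clip_mouth (a point): Middle of the clip's open mouth, mid-thickness, at x = 5.8 mm of the clip. Two sprung jaws end beside it in round lips (radius 4 mm, centres y = +-10.5 mm, gap 13 mm, foremost at x = 9.8 mm). They first touch the neck 12 mm before home, resist with 4 to 8 N between 10 and 5 mm before home, then close behind the neck and draw the clip home against its stop.
- stand: Label-roll stand, fixed to the bench: grey base 96 x 96 x 12 mm with a white label roll (59 mm across, top at z = 42 mm) on an upright steel spindle. Origin: centre of the base's underside, on the spindle's axis; z up.
- spindle_axis (a point): Point on the spindle's axis 60 mm above the stand's underside; it does not follow the spindle. The spindle is clamped at a height that varies and is not reported: feel or see it. Its flat flange, 54 mm across, 4 mm thick, has its top 48 to 72 mm above the stand's underside. Right on it is the groove: neck 16 mm thick, 7.5 mm high. Above, a head 23 mm across, 16 mm high, lower edge bevelled 1 mm.
- timer: White bench timer 62 x 62 x 22 mm lying flat; bystander. Origin: centre of its underside.
- white_cap: White screw cap with a nozzle, 38 mm across, 34 mm high; bystander. Origin: centre of its underside.
- tape_roll: Brown roll of sealing tape lying flat, 87 mm across, 18 mm high; bystander. Origin: centre of its underside.
Not all that is in view belongs to the job. Several things have the shape of the clip; the one meant has the colours described above.

How it is judged:
On the way:
1. the clip is lifted off the bench (height (world z) of clip above 0.03 m), for 0.2 s.
At the end, for the whole second after the job is handed in: The clip sits in the groove, its seat within 2.5 mm of the spindle's axis, its underside 46 to 77 mm above the stand's underside (between flange and head), tilted less than 0.2 rad, at rest and released (horizontal distance between clip and stand below 0.0025 m and z of clip in the frame of stand between 0.046 and 0.077 m and angle between clip's own z axis and vertical below 0.2 rad and linear speed of clip below 0.01 m/s); the robot touches nothing.
It fails at once if the clip presses on the stand with more than 25 N (contact force between clip and stand above 25 N).
It fails at once if the tape roll is moved by more than 20 mm (distance of tape_roll from where it was at the start of the episode above 0.02 m).
It fails at once if the timer is moved by more than 20 mm (distance of timer from where it was at the start of the episode above 0.02 m).
It fails at once if the white cap is moved by more than 20 mm or tipped (distance of white_cap from where it was at the start of the episode above 0.02 m or angle between white_cap's own z axis and vertical above 0.5 rad).
It also fails if it takes over 45 s, if anything falls off the work surface, if the arm or the gripper's body presses on something with over 40 N, if the wrist force passes 120 N, or if a joint passes its speed limit or range.

## Working session

There is one attempt and no reset: what is moved stays moved. The work goes in short steps, Python scripts to look and compute and a tool call to move; the robot and the scene stay as the last step left them, time stands still between calls to the robot, and variables do not carry over. Pictures are saved under pics/ and viewed, at most 10 in all, crops included, and the job is handed in when it is done.

Besides the shell and the picture viewer there is one more tool, called after "Request:" as name(argument=value, ...) on one line, values as JSON. jog_arm: Moves the arm, as the interface text tells. Its arguments: {"type":"object","properties":{"commands":{"type":"string"},"newtons":{"type":"number"}},"required":["commands"]}

```bash
mkdir -p pics; cat > h.py <<'E'
import numpy as np, cv2
from station import get_obs, read_camera, job_done
def shot(name, fn):
    c=read_camera(name); cv2.imwrite('pics/'+fn+'.png',c['image'][:,:,::-1]); np.savez('pics/'+fn+'.npz',**{k:np.array(v) for k,v in c.items()}); return c
def ray(c,uv):
    n=cv2.undistortPoints(np.array([[uv]],float),np.array(c['intrinsics']),np.array(c['dist_coeffs']))[0,0]
    R=np.array(c['R']);t=np.array(c['t']).ravel(); return -R.T@t, R.T@np.array([n[0],n[1],1])
def onz(c,uv,z):
    o,d=ray(c,uv); return o+d*(z-o[2])/d[2]
def proj(c,X):
    return cv2.projectPoints(np.array(X,float).reshape(-1,3),cv2.Rodrigues(np.array(c['R']))[0],np.array(c['t'],float),np.array(c['intrinsics']),np.array(c['dist_coeffs']))[0][:,0]
E
python3 - <<'E'
from h import *
for n in('side','top','wrist'):
    c=shot(n,n+'0'); print(n,-np.array(c['R']).T@np.array(c['t']).ravel())
a=cv2.imread('pics/side0.png');b=cv2.imread('pics/wrist0.png')
print(get_obs())
E
```

```text
side [ 0.36739827 -0.92937727  0.54730058]
top [ 0.45110025 -0.03277689  1.18503394]
wrist [ 0.2921042 -0.4419489  0.3736429]
{'time_s': 0.15, 'joint_positions': array([-1.24079397e+00,  4.86221488e-02,  9.79225229e-02,  1.62200304e+00,
        5.91795436e-06,  1.44299609e+00]), 'joint_velocities': array([ 0.00016442, -0.00144   ,  0.00483031, -0.00025956,  0.00027095,
       -0.00031817]), 'effort': array([ 1.76301819e-03, -3.39260173e+01,  3.20423877e+01,  1.53778971e-02,
       -1.20460854e-04,  1.05991154e-05]), 'eef_pos': array([ 0.23186923, -0.4704777 ,  0.23034682]), 'orientation': array([-3.05780052e+00, -7.12420807e-01,  2.92803191e-04]), 'wrist_force': array([-0.05476916, -0.55171776,  0.61060451]), 'torque': array([-2.24319826e-02, -1.48256995e-02, -8.42423524e-05]), 'grip_force': 0.0, 'gripper_width': 1.0013380458816947}
```

View pics/top0.png

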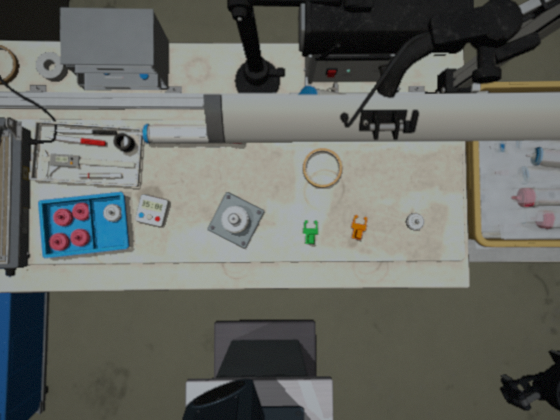

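View pics/side0.png

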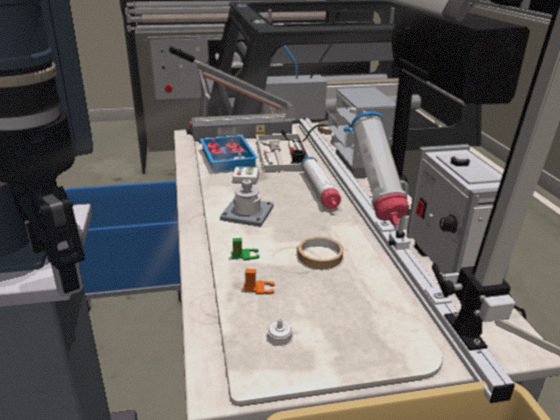

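The top view shows the stand at about (235,218), the orange clip at (359,228) with its mouth up, the green clip at (310,233), the tape at (322,168), the cap at (415,222) and the timer at (152,210). I'll enlarge crops of the clip and stand.

```bash
python3 - <<'E'
from h import *
t=cv2.imread('pics/top0.png');s=cv2.imread('pics/side0.png')
r=lambda im,x,y,w,h:cv2.resize(im[y:y+h,x:x+w],(400,300),interpolation=cv2.INTER_CUBIC)
o=np.vstack([np.hstack([r(t,195,188,80,60),r(t,320,200,80,60)]),np.hstack([r(s,205,170,80,60),r(s,225,255,80,60)])])
cv2.imwrite('pics/crop1.png',o)
c=np.load('pics/top0.npz')
for uv,z in [((359,235),.0),((359,218),0),((235,218),.06)]: print(onz(c,uv,z))
# orange mask
im=c['image'].astype(int);m=(im[...,0]>180)&(im[...,1]<150)&(im[...,2]<90);m[:200]=0;m[260:]=0
ys,xs=np.nonzero(m);print(xs.min(),xs.max(),ys.min(),ys.max(),xs.mean(),ys.mean())
E
```

```text
[ 0.46376102 -0.22442308  0.        ]
[ 0.50174249 -0.2251044   0.        ]
[0.500976   0.04785062 0.06      ]Traceback (most recent call last):
  File "<stdin>", line 10, in <module>
    return umr_minimum(a, axis, None, out, keepdims, initial, where)
ValueError: zero-size array to reduction operation minimum which has no identity
```

View pics/crop1.png

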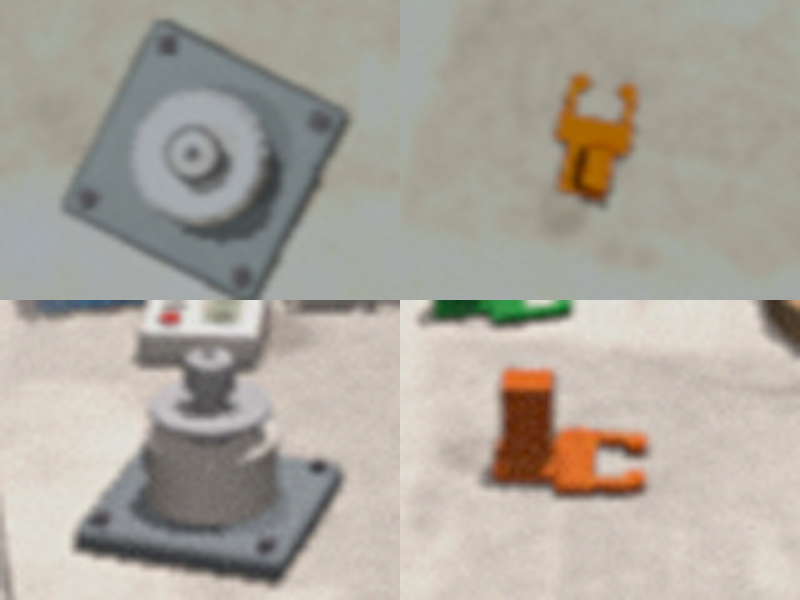

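The clip's mouth lips are at top-view pixels (355.6,216.4) and (365.6,218.4), and its block top is at (358.8,234). The stand's head top is at (233.6,218.4), and at (246.8,181.2) in the side view.

```bash
python3 - <<'E'
from h import *
t=np.load('pics/top0.npz');s=np.load('pics/side0.npz')
a,b=onz(t,(355.6,216.4),.005),onz(t,(365.6,218.4),.005); k=onz(t,(358.8,234),.038)
m=(a+b)/2; d=m-k; print('lips',a,b,'mid',m,'block',k,'dist',np.linalg.norm(d[:2]),'yaw',np.arctan2(d[1],d[0]),np.arctan2(*(-(b-a)[[0]],(b-a)[[1]])), 'jaw',np.linalg.norm(b-a))
print('side block top',onz(s,(225+127/5,255+78/5),.038),'lips',onz(s,(225+(640-400)/5,255+(440-300)/5),.005),onz(s,(225+(640-400)/5,255+(485-300)/5),.005))
print('base top',onz(t,(236.15,220),.012))
sb=np.mean([onz(s,(205+x/5,170+(y-300)/5),.012) for x,y in [(80,528),(275,565),(340,465),(145,440)]],0);print('base side',sb)
for z in (.07,.08,.09): print(z,onz(t,(233.6,218.4),z),onz(s,(246.8,181.2),z))
x,y=sb[:2]
for f in(.048,.054,.06,.066,.072):
    p=proj(s,[[x,y,f],[x,y,f+.0235],[x-.027,y,f],[x+.027,y,f],[x-.0115,y,f+.0235],[x+.0115,y,f+.0235],[x,y-.027,f],[x,y+.027,f]]);p=(p-[205,170])*5+[0,300];print(f,p.round(0).tolist())
E
```

```text
lips [ 0.50514666 -0.21677942  0.005     ] [ 0.50054213 -0.23897614  0.005     ] mid [ 0.50284439 -0.22787778  0.005     ] block [ 0.46551547 -0.21788487  0.038     ] dist 0.0386433270248966 yaw -0.26156594474299305 [2.93705171] jaw 0.022669269686860262
side block top [ 0.46530191 -0.21891642  0.038     ] lips [ 0.50559607 -0.21700826  0.005     ] [ 0.50087061 -0.24223714  0.005     ]
base top [0.49866564 0.04876382 0.012     ]
base side [0.49660351 0.04797097 0.012     ]
0.07 [0.4997134  0.05006733 0.07      ] [0.50037727 0.07171718 0.07      ]
0.08 [0.49927742 0.04932436 0.08      ] [0.4975912 0.0507431 0.08     ]
0.09 [0.49884144 0.04858138 0.09      ] [0.49480514 0.02976901 0.09      ]
0.048 [[209.0, 425.0], [208.0, 377.0], [147.0, 430.0], [270.0, 421.0], [181.0, 379.0], [234.0, 375.0], [218.0, 453.0], [200.0, 398.0]]
0.054 [[209.0, 413.0], [208.0, 364.0], [147.0, 418.0], [270.0, 408.0], [181.0, 366.0], [234.0, 362.0], [217.0, 441.0], [200.0, 386.0]]
0.06 [[208.0, 401.0], [207.0, 352.0], [146.0, 405.0], [270.0, 396.0], [181.0, 353.0], [234.0, 350.0], [217.0, 428.0], [200.0, 374.0]]
0.066 [[208.0, 388.0], [207.0, 339.0], [146.0, 393.0], [270.0, 384.0], [181.0, 341.0], [234.0, 337.0], [217.0, 416.0], [200.0, 362.0]]
0.072 [[208.0, 376.0], [207.0, 326.0], [146.0, 380.0], [270.0, 371.0], [180.0, 328.0], [234.0, 324.0], [217.0, 403.0], [199.0, 349.0]]
```

Request:
jog_arm(commands="3.2 -1.2 1 0.07 0;6.4 -2.5 2 0.14 0;9.6 -3.7 3 0.21 0;12.8 -4.9 4 0.28 0;16 -6.15 5 0.35 0", newtons=60)

```text
time_s: 0.57
eef_pos: [0.349, -0.3437, 0.1805]
orientation: [-3.137, -0.163, 0.0]
wrist_force: [1.0, 0.2, -0.0]
gripper_width: 0.499
grip_force: 0.0
```

Request:
jog_arm(commands="2.6 -2.3 1.5 0.07 0;5.2 -4.5 3 0.14 0;7.8 -6.8 4.5 0.21 0;10.4 -9.1 6 0.28 0;13 -11.3 7.5 0.35 0")

```text
time_s: 0.98
eef_pos: [0.4661, -0.217, 0.1053]
orientation: [-3.118, 0.385, 0.001]
wrist_force: [0.9, -0.0, -0.1]
gripper_width: 0.506
grip_force: 0.0
```

Request:
jog_arm(commands="0 0 0 0 0;0 0 0 0 0")

```text
time_s: 1.15
eef_pos: [0.4651, -0.2165, 0.1044]
orientation: [-3.118, 0.373, 0.006]
wrist_force: [0.1, -0.0, -0.3]
gripper_width: 0.499
grip_force: 0.0
```

```bash
python3 - <<'E'
from h import *
c=shot('wrist','w1');o=get_obs();print(o['eef_pos'],o['orientation'],o['wrist_force'])
yw=-.24
for yw,k in((-.24,(.4653,-.2184)),):
  for x,y,z in [(-9,-6,38),(9,-6,38),(9,6,38),(-9,6,38)]:
    print(proj(c,[k[0]+(x*np.cos(yw)-y*np.sin(yw))/1e3,k[1]+(x*np.sin(yw)+y*np.cos(yw))/1e3,z/1e3]))
E
```

```text
[ 0.46508256 -0.21798294  0.10553094] [-3.11880118  0.37582818  0.00314665] [-0.05640387  0.32397934 -0.45908493]
[[291.55505173 238.00928202]]
[[291.8654983  209.98024456]]
[[272.04556499 209.94419092]]
[[272.16574479 237.97202798]]
```

View pics/w1.png

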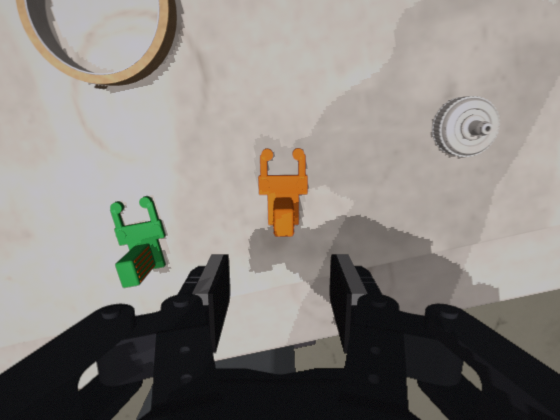

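The wrist view shows the block top at about x 275–293, y 208–236. That is within 1 mm of the prediction, and the lips at (267,154) and (298,154) are level, so the yaw matches. Descending to grip.

Request:
jog_arm(commands="0.1 0.1 3 0 0;0.1 0.1 6 0 0;0.1 0.1 8 0 0;0.1 0.1 9.2 0 0;0.1 0.1 9.8 0 0")

```text
time_s: 1.62
eef_pos: [0.4645, -0.2204, 0.0068]
orientation: [-3.117, 0.382, 0.004]
wrist_force: [-0.3, 0.6, -0.0]
gripper_width: 0.499
grip_force: 0.0
```

Request:
jog_arm(commands="0 0 0 0 0;0 0 0 0 0;0 0 0 0 -1;0 0 0 0 -1;0 0 0 0 -1")

```text
time_s: 2.03
eef_pos: [0.4676, -0.2207, 0.0103]
orientation: [3.117, -0.379, 0.005]
wrist_force: [0.6, 0.0, 0.5]
gripper_width: 0.125
grip_force: 58.8
```

Request:
jog_arm(commands="0 0 0 0 -1;0 0 0 0 -1;0 0 0 0 -1;0 0 0 0 -1")

```text
time_s: 2.37
eef_pos: [0.4676, -0.2207, 0.0102]
orientation: [3.117, -0.379, 0.005]
wrist_force: [-0.9, 0.5, 6.4]
gripper_width: 0.127
grip_force: 59.7
```

Request:
jog_arm(commands="0 0 -1 0 -1;0 0 -4 0 -1;0 0 -8 0 -1;0 0 -11 0 -1;0 0 -11 0 -1")

```text
time_s: 2.78
eef_pos: [0.4701, -0.2224, 0.1265]
orientation: [3.113, -0.379, 0.018]
wrist_force: [1.3, -0.7, 0.2]
gripper_width: 0.13
grip_force: 58.9
```

```bash
python3 - <<'E'
from h import *
o=get_obs();print(o['eef_pos'],o['orientation'],o['wrist_force'],o['time_s'])
r=o['orientation'];h=2*np.arctan2(r[1],r[0]);h=(h+np.pi)%(2*np.pi)-np.pi;H=h-1.0
hf=h+1.0; s=np.array([.4983,.049]); g=s-.092*np.array([np.cos(hf),np.sin(hf)]);d=g-o['eef_pos'][:2]
print(h,hf,g,'tool cm',100*(d@[np.cos(h),np.sin(h)]),100*(d@[np.sin(h),-np.cos(h)]))
E
```

```text
[ 0.47007892 -0.22237252  0.12651729] [ 3.11279359 -0.3785598   0.01848551] [ 1.28979875 -0.70107011  0.20915886] 2.7833
-0.24203974994928856 0.7579602500507114 [ 0.43148594 -0.01424462] tool cm -8.735283816344252 -19.281110614531105
```

Request:
jog_arm(commands="-0.9 -1.9 0 -0.1 -1;-1.7 -3.9 0 -0.2 -1;-2.6 -5.8 0 -0.3 -1;-3.5 -7.7 0 -0.4 -1;-4.4 -9.6 0 -0.5 -1")

```text
time_s: 3.2
eef_pos: [0.4457, -0.1151, 0.1179]
orientation: [-3.114, -0.411, 0.002]
wrist_force: [1.5, -0.3, -0.3]
gripper_width: 0.133
grip_force: 58.8
```

```bash
python3 - <<'E'
from h import *
o=get_obs();print(o['eef_pos'],o['orientation'])
r=o['orientation'];h=2*np.arctan2(r[1],r[0]);h=(h+np.pi)%(2*np.pi)-np.pi
hf=.758; s=np.array([.4983,.049]); g=s-.092*np.array([np.cos(hf),np.sin(hf)]);d=g-o['eef_pos'][:2]
print(h,hf,g,'tool cm',100*(d@[np.cos(h),np.sin(h)]),100*(d@[np.sin(h),-np.cos(h)]))
E
```

```text
[ 0.44567291 -0.11509189  0.11789759] [-3.11401309e+00 -4.11091966e-01  1.60813706e-03]
0.2625091841663334 0.758 [ 0.43148846 -0.01424728] tool cm 1.2471119778142759 -10.10707925354739
```

Request:
jog_arm(commands="0.3 -2 0 -0.1 -1;0.5 -4 0 -0.2 -1;0.7 -6 0 -0.3 -1;1 -8 0 -0.4 -1;1.3 -10.1 0 -0.5 -1")

```text
time_s: 3.62
eef_pos: [0.4325, -0.0143, 0.1179]
orientation: [-2.916, -1.169, 0.001]
wrist_force: [0.9, -0.6, -1.3]
gripper_width: 0.125
grip_force: 58.8
```

Request:
jog_arm(commands="0 0 0 0 -1;0 0 0 0 -1;0 0 0 0 -1")

```text
time_s: 3.87
eef_pos: [0.4332, -0.0154, 0.1181]
orientation: [2.919, 1.161, -0.001]
wrist_force: [0.0, -0.2, -0.3]
gripper_width: 0.132
grip_force: 58.9
```

```bash
python3 - <<'E'
from h import *
c=shot('wrist','w2');o=get_obs();print(o['eef_pos'],o['orientation'],o['wrist_force'])
s=[.4983,.049]
for z in(.060,.0815):print(z,proj(c,[s+[z]]))
E
```

```text
[ 0.43325091 -0.01568646  0.11813998] [ 2.91922839e+00  1.16018134e+00 -7.25308021e-04] [-0.02237405  0.12085682 -0.35031337]
0.06 [[274.47573376  62.47311581]]
0.0815 [[273.80184897  56.30955793]]
```

View pics/w2.png

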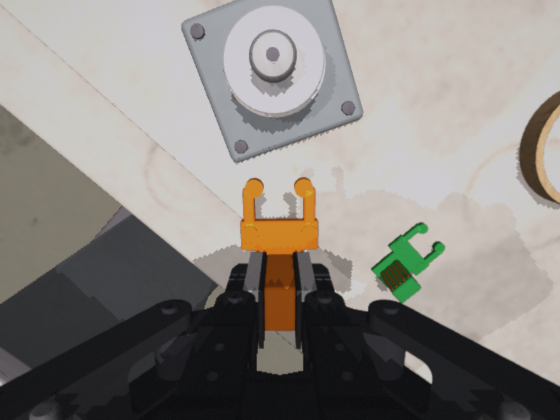

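The head top is at (272,54) and the lip centres are at (254,188) and (304,188), level in the picture.

```bash
cat >> h.py <<'E'
def tool(o):
    r=o['orientation'];h=2*np.arctan2(r[1],r[0]);return (h+np.pi)%(2*np.pi)-np.pi
def rel(o,X):
    h=tool(o);d=np.array(X)[:2]-o['eef_pos'][:2];return np.array([d@[np.cos(h),np.sin(h)],d@[np.sin(h),-np.cos(h)]])*1e3
E
python3 - <<'E'
from h import *
c=np.load('pics/w2.npz');o=get_obs();print(tool(o))
a,b=[rel(o,onz(c,p,.113)) for p in((254,188),(304,188))];print('lips',a,b,'seat',(a+b)/2-[5.8,0])
p=onz(c,(272.5,54),.0815);print('spindle',p,rel(o,p),'prior',rel(o,[.4983,.049]))
E
```

```text
0.7565733016785616
lips [ 35.79545083 -10.45544468] [35.79747439 10.61353164] seat [29.99646261  0.07904348]
spindle [0.4986127  0.05012087 0.0815    ] [92.70296218 -2.98806129] prior [91.70616514 -2.38762276]
```

Request:
jog_arm(commands="1.5 -0.28 0 0 -1;3 -0.28 1 0 -1;3.7 -0.28 2.5 0 -1;3.7 -0.28 3.8 0 -1;3.7 -0.28 4.2 0 -1")

```text
time_s: 4.33
eef_pos: [0.457, 0.0118, 0.074]
orientation: [-2.918, -1.159, 0.006]
wrist_force: [-0.5, -1.0, -0.6]
gripper_width: 0.127
grip_force: 58.9
```

Request:
jog_arm(commands="0 0 0 0 -1;0 0 0 0 -1;0 0 0 0 -1")

```text
time_s: 4.58
eef_pos: [0.4588, 0.0117, 0.0772]
orientation: [2.919, 1.16, 0.002]
wrist_force: [0.0, -0.4, 0.2]
gripper_width: 0.126
grip_force: 58.9
```

```bash
python3 - <<'E'
from h import *
c=shot('wrist','w3');s=shot('side','s3');o=get_obs();print(o['eef_pos'],tool(o),o['wrist_force'],rel(o,[.4986,.0496]))
a=c['image'][0:250,180:400,::-1];b=s['image'][150:240,190:290,::-1]
cv2.imwrite('pics/c3.png',np.hstack([cv2.resize(a,(396,450),interpolation=2),cv2.resize(b,(400,450),interpolation=2)]))
E
```

```text
[0.45903172 0.01183116 0.07743214] 0.757084301112612 [-0.18805198 -1.02084277 -0.9944804 ] [54.69970282 -0.27627003]
```

View pics/c3.png

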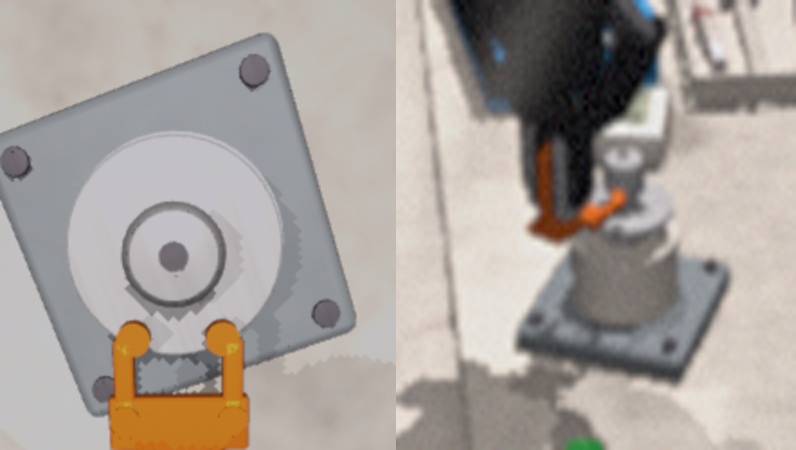

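The head centre is at about (276.7,141) in the full wrist picture, and the lips are at (255,188) and (302.8,188), over the flange edge and clear of the head.

```bash
python3 - <<'E'
from h import *
c=np.load('pics/w3.npz');o=get_obs()
for f in(.056,.058,.060):
  print(f,'spindle',rel(o,onz(c,(276.7,141),f+.0235)))
a,b=[rel(o,onz(c,(180+x/1.8,338/1.8),.0724)) for x in(135,221)];print('lips',a,b,'seat',(a+b)/2-[5.8,0])
E
```

```text
0.056 spindle [55.49572788 -0.46972553]
0.058 spindle [55.64550614 -0.4541142 ]
0.06 spindle [55.7952844  -0.43850287]
lips [35.59945845 -9.71348125] [35.57704571 10.38200742] seat [29.78825208  0.33426308]
```

Request:
jog_arm(commands="0 0 0.2 0 -1;0 0 0.4 0 -1;0 0 0.4 0 -1;0 0 0.4 0 -1")

```text
time_s: 5.02
eef_pos: [0.4581, 0.0123, 0.0722]
orientation: [-2.919, -1.162, 0.0]
wrist_force: [-0.2, 0.6, -1.3]
gripper_width: 0.13
grip_force: 58.9
```

Request:
jog_arm(commands="0 0 0.2 0 -1;0 0 0.2 0 -1;0 0 0.2 0 -1")

```text
time_s: 5.27
eef_pos: [0.4581, 0.0123, 0.0701]
orientation: [-2.919, -1.162, 0.0]
wrist_force: [0.2, 0.6, -0.2]
gripper_width: 0.125
grip_force: 58.9
```

Request:
jog_arm(commands="0 -0.06 0.1 0 -1;0 -0.06 0.1 0 -1;0 -0.06 0.1 0 -1")

```text
time_s: 5.52
eef_pos: [0.4578, 0.0127, 0.0692]
orientation: [-2.919, -1.162, 0.0]
wrist_force: [0.2, -0.5, -0.1]
gripper_width: 0.13
grip_force: 58.9
```

Request:
jog_arm(commands="0 0 0.1 0 -1;0 0 0.1 0 -1;0 0 0.1 0 -1")

```text
time_s: 5.77
eef_pos: [0.4578, 0.0127, 0.0682]
orientation: [-2.919, -1.162, 0.0]
wrist_force: [-0.6, 0.2, -0.6]
gripper_width: 0.127
grip_force: 58.9
```

Request:
jog_arm(commands="0 0 0.1 0 -1;0 0 0.1 0 -1;0 0 0.1 0 -1")

```text
time_s: 6.02
eef_pos: [0.4578, 0.0127, 0.0672]
orientation: [-2.919, -1.162, 0.0]
wrist_force: [0.6, 0.3, -1.5]
gripper_width: 0.124
grip_force: 58.9
```

Request:
jog_arm(commands="0 0 0.05 0 -1;0 0 0.05 0 -1;0 0 0.05 0 -1")

```text
time_s: 6.27
eef_pos: [0.458, 0.0127, 0.067]
orientation: [2.919, 1.162, 0.0]
wrist_force: [-0.3, 0.0, 1.1]
gripper_width: 0.127
grip_force: 59.1
```

Request:
jog_arm(commands="0 0 0.05 0 -1;0 0 0.05 0 -1;0 0 0.05 0 -1")

```text
time_s: 6.52
eef_pos: [0.4581, 0.0126, 0.0668]
orientation: [2.918, 1.162, 0.001]
wrist_force: [-0.8, -0.9, 2.9]
gripper_width: 0.129
grip_force: 59.4
```

Request:
jog_arm(commands="0 0 0.05 0 -1;0 0 0.05 0 -1;0 0 0.05 0 -1")

```text
time_s: 6.77
eef_pos: [0.4582, 0.0125, 0.0667]
orientation: [2.918, 1.162, 0.001]
wrist_force: [-1.9, -0.6, 4.8]
gripper_width: 0.13
grip_force: 59.8
```

The flange is felt at TCP z of about 0.067. I'll rise to mid-play and advance.

Request:
jog_arm(commands="0 0 -0.3 0 -1;0 0 -0.3 0 -1;0.4 0 -0.3 0 -1;0.8 0 -0.3 0 -1;1.1 0 -0.3 0 -1")

```text
time_s: 7.18
eef_pos: [0.466, 0.0206, 0.0683]
orientation: [-2.918, -1.162, 0.0]
wrist_force: [0.3, -0.6, -0.0]
gripper_width: 0.129
grip_force: 59.0
```

Request:
jog_arm(commands="0 0 0 0 -1;0.1 0 0 0 -1;0.2 0 0 0 -1;0.2 0 0 0 -1")

```text
time_s: 7.52
eef_pos: [0.4673, 0.0216, 0.0687]
orientation: [2.919, 1.162, -0.0]
wrist_force: [-0.3, -0.2, -0.8]
gripper_width: 0.128
grip_force: 58.9
```

Request:
jog_arm(commands="0.1 0 0.03 0 -1;0.2 0 0.03 0 -1;0.2 0 0.03 0 -1")

```text
time_s: 7.77
eef_pos: [0.4688, 0.0226, 0.0685]
orientation: [2.918, 1.161, -0.001]
wrist_force: [0.9, -2.1, -0.3]
gripper_width: 0.132
grip_force: 58.9
```

Request:
jog_arm(commands="0.1 0 0 0 -1;0.2 0 0 0 -1;0.2 0 0 0 -1")

```text
time_s: 8.02
eef_pos: [0.4697, 0.0237, 0.0683]
orientation: [2.918, 1.161, -0.003]
wrist_force: [-1.9, -4.5, -0.4]
gripper_width: 0.129
grip_force: 58.8
```

Request:
jog_arm(commands="0.1 0.04 0 0 -1;0.2 0.04 0 0 -1;0.2 0.04 0 0 -1")

```text
time_s: 8.27
eef_pos: [0.4713, 0.0251, 0.0681]
orientation: [2.919, 1.162, -0.003]
wrist_force: [-1.0, -3.3, -1.3]
gripper_width: 0.125
grip_force: 58.8
```

Request:
jog_arm(commands="0.1 0 0 0 -1;0.2 0 0 0 -1;0.2 0 0 0 -1")

```text
time_s: 8.52
eef_pos: [0.4742, 0.0277, 0.0687]
orientation: [-2.917, -1.162, -0.004]
wrist_force: [0.1, -1.0, -1.7]
gripper_width: 0.129
grip_force: 58.8
```

Request:
jog_arm(commands="0.1 0 0 0 -1;0.15 0 0 0 -1;0.15 0 0 0 -1")

```text
time_s: 8.77
eef_pos: [0.4755, 0.0288, 0.069]
orientation: [-2.917, -1.163, -0.004]
wrist_force: [2.2, 0.8, -1.2]
gripper_width: 0.131
grip_force: 58.8
```

Request:
jog_arm(commands="0.1 0 0 0 -1;0.1 0 0 0 -1;0.1 0 0 0 -1")

```text
time_s: 9.02
eef_pos: [0.4758, 0.0291, 0.0688]
orientation: [-2.918, -1.163, -0.003]
wrist_force: [1.8, 1.8, -0.2]
gripper_width: 0.131
grip_force: 58.9
```

Request:
jog_arm(commands="0.1 0 0 0 -1;0.1 0 0 0 -1;0.1 0 0 0 -1")

```text
time_s: 9.27
eef_pos: [0.4761, 0.0294, 0.0686]
orientation: [-2.919, -1.162, -0.001]
wrist_force: [0.0, 1.0, -1.2]
gripper_width: 0.129
grip_force: 58.9
```

Request:
jog_arm(commands="0.1 0 0 0 -1;0.1 0 0 0 -1;0.1 0 0 0 -1")

```text
time_s: 9.52
eef_pos: [0.4765, 0.0299, 0.0684]
orientation: [-2.919, -1.162, 0.001]
wrist_force: [1.3, 1.0, -0.3]
gripper_width: 0.127
grip_force: 58.9
```

Request:
jog_arm(commands="0.1 0 0.05 0 -1;0.1 0 0.05 0 -1;0.1 0 0.05 0 -1")

```text
time_s: 9.77
eef_pos: [0.4768, 0.0304, 0.0677]
orientation: [2.919, 1.162, -0.002]
wrist_force: [-0.1, -0.8, 0.1]
gripper_width: 0.133
grip_force: 58.9
```

Request:
jog_arm(commands="0.1 0 0.05 0 -1;0.1 0 0.05 0 -1;0.1 0 0.05 0 -1")

```text
time_s: 10.02
eef_pos: [0.477, 0.0306, 0.0671]
orientation: [2.918, 1.161, -0.005]
wrist_force: [-4.3, -4.3, 1.5]
gripper_width: 0.126
grip_force: 59.0
```

The clip is home: about 6 N against the stop, and it rests on the flange. Relaxing and releasing.

Request:
jog_arm(commands="-0.1 0 0 0 -1;-0.1 0 0 0 -1;-0.1 0 0 0 0;-0.1 0 0 0 0;-0.1 0 0 0 0")

```text
time_s: 10.43
eef_pos: [0.4784, 0.0312, 0.0681]
orientation: [-2.918, -1.162, -0.004]
wrist_force: [-0.1, 0.4, -0.2]
gripper_width: 0.503
grip_force: 0.0
```

Request:
jog_arm(commands="0 0 0 0 0;0 0 -0.5 0 0;0 0 -2.5 0 0;0 0 -5.5 0 0;0 0 -8 0 0")

```text
time_s: 10.85
eef_pos: [0.4772, 0.0309, 0.1488]
orientation: [-2.918, -1.162, 0.0]
wrist_force: [0.3, 0.1, 0.8]
gripper_width: 0.499
grip_force: 0.0
```

```bash
python3 - <<'E'
from h import *
c=shot('wrist','w4');s=shot('side','s4');o=get_obs();print(o['eef_pos'],o['wrist_force'],o['gripper_width'])
a=c['image'][0:250,180:400,::-1];b=s['image'][150:240,190:290,::-1]
cv2.imwrite('pics/c4.png',np.hstack([cv2.resize(a,(396,450),interpolation=2),cv2.resize(b,(400,450),interpolation=2)]))
E
```

```text
[0.48107652 0.03056455 0.15349396] [ 0.82943563 -0.22046508  0.40465427] 0.501541346399738
```

View pics/c4.png

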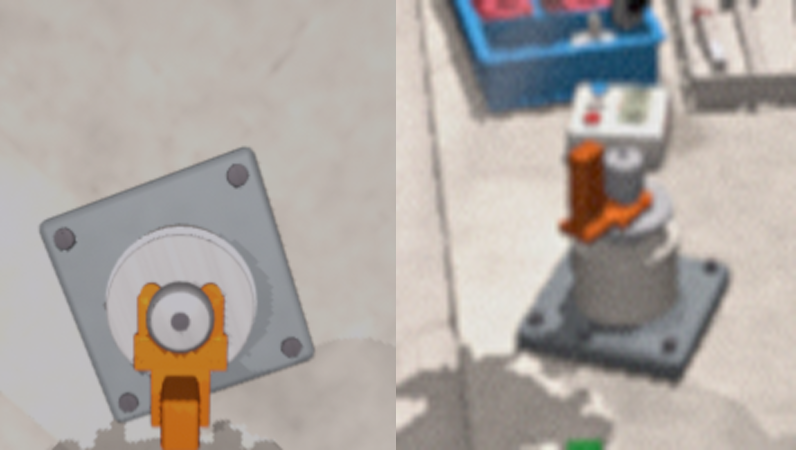

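The clip is flat in the groove, with its lips past the head on both sides. One quick seat check before handing in.

```bash
python3 - <<'E'
from h import *
c=np.load('pics/w4.npz');o=get_obs()
f=lambda x,y,z:rel(o,onz(c,(180+x/1.8,y/1.8),z))
h=f(180,318,.0805);a=f(149,284,.062);b=f(213,284,.062)
r=(a+b)/2-h-[9.8,0];print(h,a,b,'seat-axis',r)
if abs(r[0])<2.4: job_done(); print('done')
E
```

```text
[26.85982622 -2.10514623] [ 35.83750289 -13.11199085] [35.82569371  9.60456301] seat-axis [-0.82822792  0.35143231]
the job is handed in; nothing more can be done
done
```

The orange clip is snapped home in the spindle groove and the job is handed in: it lies flat and released, with its seat measured about 0.9 mm from the spindle axis. I never touched the tape roll, timer or white cap.

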